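# Set a tape measure to length on the setting board and lock it

### The arm

A 7-joint arm with a two-finger parallel gripper is mounted at the origin on a cart in front of the work surface, level with it; the furniture and walls round the work are solid. World frame = base frame: x ahead of the robot, y to its left, z up, the work surface at z = 0. Lengths are in mm, angles in rad, forces in N, time in s.
With the tool pointing down it reaches from about 425 to 825 mm from the base axis. Payload 3.6 kg.
Tool frame: the origin (TCP) lies midway between the tips of the shut fingers; the grasp point (between the pads) lies 19 mm behind it (ctrl.pinch_z is the distance from the TCP to the grasp point, in mm); z points along the fingers, y is the line along which they close (so a half turn about z gives the same grasp; the last joint's range is limited). The gripper opens to 85 mm and grips with 20 to 120 N. Pads are 22 mm wide; open, the fingers measure 114 mm over their backs; the gripper's body (76 mm by 85 mm) begins 54 mm behind the grasp point. The pads swing forward as they close: fully open they stand 13 mm farther back than shut.
Start: joints at [-1.359, 0.615, -0.013, 1.423, 0.008, 1.103, -0.04], TCP at [153.716, 631.532, 205.297] pointing down, gripper open.
Joint ranges: [-3.12, 3.12], [-0.3, 2.06], [-1.34, 1.32], [0.26, 2.42], [-1.36, 4.5], [0.01, 1.98], [-2.84, 2.84]. Speed limits (rad/s): [2.79, 2.79, 3.14, 3.14, 3.14, 3.14, 3.14].

### API

Orientations are given as a unit quaternion [x, y, z, w].
In Python, from bench import ctrl gives the robot as it stands. The module is installed in compiled form; this text tells all that it offers.
- The arm moves only by the tool step_arm, never from a script. Its argument "increments" is a list of rows, each a list of 5 numbers: the finger opening in cm, from 0 to 8.54, then the shift along the world's x, y, z in cm, then the turn about the world's z in rad. In form: [[gripper, x, y, z, yaw], ...]. A call has 1 to 20 rows; each row shifts and turns the commanded pose from where the row before left it; what a row does not reach is not made up. A row lasts 1/10 s, in which the tool goes at most 50 mm and 8.59 degrees, less where a joint would pass 70% of its speed; a pose out of reach is approached as far as the arm can. A call is refused whole if a number of a shift passes 5 or a number of a turn 0.15, either way. A call with a gripper value outside its range is refused whole. The fingers move at their own pace and stop on an object; "grip_force" is the grip in N (left out, the last holds). Time passes only in rows, so rows that do not move let the fingers close. It gives the time, the measured TCP pose, the force, the opening and the grip force at its end, in the units of the state.
- ctrl.state(): the state, without advancing time (a new reading comes with each control period).
- ctrl.snapshot(name): name is "scene" or "top" or "wrist"; returns a dict with "color" (384x512x3 uint8, red, green, blue), "mtx" (3x3 intrinsics, pixels), "dist_coeffs" ([k1, k2, p1, p2, k3] as OpenCV has them; the pictures are not rectified), "xyz" and "orientation" of the camera in the world; the wrist camera has in their place "mount" (4x4, takes a point from camera to tool coordinates, whose origin is the TCP and whose axes are the flange's). Camera axes: x right, y down, z forward; pixel columns grow to the right and rows downward; lengths in mm; the calibration is good to about 2 mm. A picture is of the moment at which its call begins: read the wrist's pose just before it. There is no depth.
- ctrl.finish_job(): hands the job in; it is judged then, once.
The state is a dict: "time_s": time; "joints": joint angles; "qvel": joint speeds; "tau": joint torques, N m; "position": TCP position; "tcp_rot": TCP orientation; "force": force on the tool from outside, world axes, zero at the start; "ft_torque": the same for the moment, N m; "grip_width": finger opening in mm; "grasp_force": force on a finger pad.
Only numpy, scipy, OpenCV 4.12 (cv2) and the standard library are available. Lean on these libraries where they do the work, as an engineer would, in place of code of your own. Each camera call takes 0.05 s, during which the arm holds its last target. There are 200 camera calls.

### The job

Set the grey tape measure to the length that the setting board gives: hook its end over the outer side of the tall fence, back the case away against the spring and over the low stop, and stand it on the board behind the stop, tape straight along the board, so that the spring holds its nose up against the stop. Then press the black button on top of the case down to lock the tape. Leave the stop where it is set and the things lying round about where they are.

Things in the scene. Friction and masses are not known exactly. Their poses are not given: they have to be found in the camera images.
- tape: Loose tape measure, grey case on a black rubber shoe, 0.35 kg: 90 long (x) x 44 wide (y) x 72 mm high, flat parallel sides to grip across the width. Origin: centre of the underside, z up, +x out of the mouth to the hook. Front face (nose) at x = +45 mm, its lowest 20 mm square-edged. A stiff straight steel blade 22 mm wide leaves the nose along +x, its underside 31 mm above the case's underside.
- tape_nose (a point): Centre of the lower front edge of the case: tape's (+45, 0, 0) mm. Same axes as tape.
- tape_hook (a point): Point on the inner face (towards the case) of the hook, 26 mm below the blade's underside. The hook is a steel plate 26 mm wide, 3 mm thick on the blade's end, reaching 28 mm below the blade's underside (to 3 mm above the level of the case's underside). Retracted, its inner face is 40 mm ahead of the nose. Axes as tape.
- tape_blade (a joint): How far the tape is drawn out, m: 0 retracted (at the start), at most 0.26. A spring pulls it back with 3.6 N at 0, rising to 5.2 N at 0.26.
- tape_lock (a joint): Travel of the lock button, m: 0 up, open (at the start), growing as it is pressed straight down. It stays where it is left; about 4 N move it. At 0.0045 it clamps the blade, which then neither draws out nor retracts, and the button comes to a firm stop (press with about 10 N); it counts as locked above 0.0042.
- lock_top (a point): Centre of the top of the lock button, a black ribbed block 30 mm (x) x 26 mm (y) on top of the case, standing 11 mm above it when open (83 mm above the case's underside), centred 10 mm ahead of the case's centre.
- gauge_board: Setting board fixed to the bench: plywood 400 (x) x 100 (y) x 12 mm. Origin: centre of its underside, z up, +x towards the tall fence, an aluminium bar across the board, 18 mm thick (x = +142 to +160 mm), 90 mm wide, 28 mm high above the board's top. Its outer side is the face at x = +160 mm, with 40 mm of bare board beyond. The low stop lies across the board on the other side of the fence.
- fence_face (a point): Middle of the upper edge of the fence's outer side: gauge_board's (+160, 0, +40) mm. The hook has to bear on the face below this edge.
- stop_face (a point): Middle of the upper edge of the low stop's side facing away from the fence, where the nose must rest. Dark steel strip across the board, 14 mm thick (from here towards the fence), 86 mm wide, 6 mm high; two brass thumb screws, tops 12 mm above the board, 36 mm either side of the middle. Clamped tight, 170 to 250 mm from the fence's outer side. Axes as gauge_board.
- wood_block: Bystander: oak offcut block; leave it alone. Origin: centre of its underside.
- pliers: Bystander: pliers; leave it alone. Origin: centre of its underside.
- sanding_block: Bystander: brown sanding block; leave it alone. Origin: centre of its underside.
- pencil: Bystander: flat carpenter's pencil; leave it alone. Origin: centre of its underside.

How it is judged:
By the outcome, as a careful person would: the job done as asked, in the order asked, and still so for the second after the job is handed in, with the robot touching nothing.
It also fails if it takes over 45 s, if anything falls off the work surface, if the arm or the gripper's body presses on something with over 40 N, if the wrist force passes 120 N, or if a joint passes its speed limit or range.

## Working session

There is one attempt and no reset: what is moved stays moved. The work goes in short steps, Python scripts to look and compute and a tool call to move; the robot and the scene stay as the last step left them, time stands still between calls to the robot, and variables do not carry over. Pictures are saved under pics/ and viewed, at most 10 in all, crops included, and the job is handed in when it is done.

Besides the shell and the picture viewer there is one more tool, called after "Emit:" as name([rows], argument=value, ...), one row to a line, values as JSON. step_arm: Moves the arm, as the interface text tells. Its arguments: {"type":"object","properties":{"increments":{"type":"array"},"grip_force":{"type":"number"}},"required":["increments"]}

```bash
mkdir -p pics; cat > h.py <<'E'
import numpy as np, cv2, pickle
from scipy.spatial.transform import Rotation as R
from bench import ctrl
def snap(n,f):
    s0=ctrl.state(); s=ctrl.snapshot(n)
    if n=='wrist':
        T=np.eye(4);T[:3,:3]=R.from_quat(s0['tcp_rot']).as_matrix();T[:3,3]=s0['position'];s['T']=T@np.array(s['mount'])
    else:
        o=np.array(s['orientation']);T=np.eye(4);T[:3,:3]=R.from_quat(o).as_matrix() if o.size==4 else o;T[:3,3]=s['xyz'];s['T']=T
    pickle.dump(s,open(f'pics/{f}.pkl','wb'));cv2.imwrite(f'pics/{f}.png',s['color'][:,:,::-1]);return s
def load(f): return pickle.load(open(f'pics/{f}.pkl','rb'))
def ray(s,uv):
    p=cv2.undistortPoints(np.array(uv,float).reshape(-1,1,2),np.array(s['mtx'],float),np.array(s['dist_coeffs'],float)).reshape(-1,2)
    return s['T'][:3,3],np.c_[p,np.ones(len(p))]@s['T'][:3,:3].T
def onz(s,uv,z):
    c,d=ray(s,uv); return c+d*((z-c[2])/d[:,2])[:,None]
def proj(s,P):
    Ti=np.linalg.inv(s['T']);return cv2.projectPoints(np.array(P,float).reshape(-1,3),cv2.Rodrigues(Ti[:3,:3])[0],Ti[:3,3],np.array(s['mtx'],float),np.array(s['dist_coeffs'],float))[0].reshape(-1,2)
E
python3 - <<'E'
from h import *
for n in ('scene','top','wrist'):
    s=snap(n,n+'0'); print(n,s['T'].round(2).tolist(), s.get('orientation'))
a=[load(n+'0')['color'][:,:,::-1] for n in('scene','top')]
cv2.imwrite('pics/top0b.png',cv2.resize(a[1],(800,600),interpolation=cv2.INTER_CUBIC))
print(ctrl.state(),ctrl.pinch_z)
E
```

```text
scene [[0.86, -0.29, 0.42, -12.56], [-0.51, -0.45, 0.73, -907.06], [-0.02, -0.84, -0.54, 816.68], [0.0, 0.0, 0.0, 1.0]] [ 0.84446774 -0.23951993  0.11858763 -0.46415668]
top [[0.0, -0.99, 0.14, 437.78], [-1.0, -0.01, -0.02, 109.61], [0.02, -0.14, -0.99, 1005.95], [0.0, 0.0, 0.0, 1.0]] [ 0.70679552 -0.70359838  0.05886888 -0.04386195]
wrist [[0.24, 0.92, 0.32, 71.95], [0.97, -0.22, -0.08, 651.47], [-0.0, 0.33, -0.94, 372.2], [0.0, 0.0, 0.0, 1.0]] None
{'time_s': 0.15, 'joints': array([-1.35851359,  0.61570887, -0.0125938 ,  1.42453833,  0.00811707,
        1.10338991, -0.04038144]), 'qvel': array([-1.84861415e-03, -2.64500206e-03,  5.96061178e-04, -6.45934824e-03,
       -6.23380695e-05, -2.56949669e-04,  2.91808942e-05]), 'tau': array([ 3.17455360e-04, -4.69660485e+01,  2.59405598e-01, -1.71251678e+01,
        1.00325985e-02,  7.14283786e-03,  1.98248586e-06]), 'position': array([153.59069096, 630.93816262, 204.39422813]), 'tcp_rot': array([ 1.19072258e-01,  9.92885091e-01, -9.92368928e-04, -9.56648844e-05]), 'force': array([0.02521464, 0.43882562, 0.05008166]), 'ft_torque': array([-0.00052565, -0.00981616,  0.0582793 ]), 'grasp_force': 0.0, 'grip_width': 85.54015885126654} 18.700000000000003
```

View pics/top0b.png

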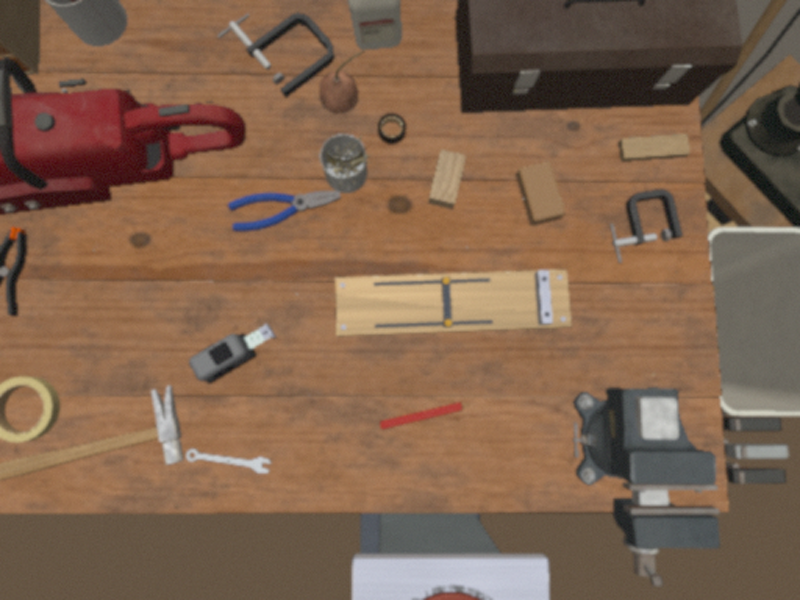

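View pics/scene0.png

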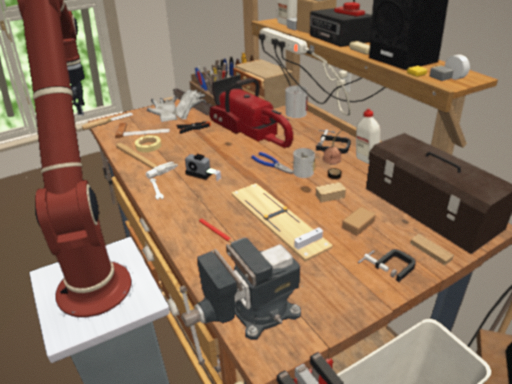

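The top view (800x600) shows the board with corners near (335,279), (568,270), (571,325) and (336,335). The fence is near x=545 and the stop near x=447. The tape case is near (222,357), with its hook to the right near (268,331). Next I'll turn these into positions.

```bash
python3 - <<'E'
from h import *
s=load('top0'); k=.64
def P(l,z): return onz(s,np.array(l)*k,z)
print('board',P([(335,279),(568,270),(571,325),(336,335)],12).round(0).tolist())
print('fence',P([(538,271),(550,271),(552,322),(540,324)],40).round(0).tolist())
print('stop',P([(443,285),(443,321),(451,285),(451,321)],18).round(0).tolist())
print('button',P([(221,352)],83).round(0).tolist())
im=s['color']; hsv=cv2.cvtColor(im,cv2.COLOR_RGB2HSV)
m=((hsv[...,1]<70)).astype(np.uint8); w=np.zeros_like(m); w[200:250,115:182]=1
n,l,st,c=cv2.connectedComponentsWithStats(m*w); i=1+st[1:,4].argmax(); print(st[i],c[i])
ct=cv2.findContours((l==i).astype(np.uint8),0,1)[0][0]
r=cv2.minAreaRect(ct);b=cv2.boxPoints(r);print(r);print(onz(s,b,60).round(0).tolist())
m2=((hsv[...,2]<40)).astype(np.uint8)*w; n,l,st,c=cv2.connectedComponentsWithStats(m2)
for i in range(1,n):
  if st[i,4]>10: print(st[i],c[i],onz(s,[c[i]],83).round(0))
E
```

```text
board [[606.0, 194.0, 12.0], [624.0, -207.0, 12.0], [529.0, -208.0, 12.0], [510.0, 191.0, 12.0]]
fence [[617.0, -147.0, 40.0], [617.0, -167.0, 40.0], [532.0, -168.0, 40.0], [528.0, -148.0, 40.0]]
stop [[596.0, 10.0, 18.0], [534.0, 11.0, 18.0], [596.0, -3.0, 18.0], [535.0, -3.0, 18.0]]
button [[478.0, 362.0, 83.0]]
[121 207  56  37 928] [145.94181034 225.62715517]
((148.5294189453125, 223.88235473632812), (19.893835067749023, 56.937530517578125), 59.03623962402344)
[[467.0, 423.0, 60.0], [541.0, 306.0, 60.0], [498.0, 279.0, 60.0], [426.0, 396.0, 60.0]]
[137 234  12   8  22] [142.5        237.63636364] [[448. 359.  83.]]
```

Emit:
step_arm([
  [8.5,3.2,-2.6,0.2,-0.077],
  [8.5,3.2,-2.6,0.2,-0.077],
  [8.5,3.2,-2.6,0.2,-0.077],
  [8.5,3.2,-2.6,0.2,-0.077],
  [8.5,3.2,-2.6,0.2,-0.077],
  [8.5,3.2,-2.6,0.2,-0.077],
  [8.5,3.2,-2.6,0.2,-0.077],
  [8.5,3.2,-2.6,0.2,-0.077],
  [8.5,3.2,-2.6,0.2,-0.077],
  [8.5,3.2,-2.6,0.2,-0.077],
  [8.5,0,0,0,0],
  [8.5,0,0,0,0],
])

```text
time_s: 1.35
position: [474.3, 370.4, 224.9]
tcp_rot: [0.484, 0.875, -0.0, -0.0]
force: [0.3, -0.3, -0.9]
grip_width: 84.7
grasp_force: 0.0
```

```bash
python3 - <<'E'
from h import *
s=snap('wrist','w1'); st=ctrl.state(); print(st['position'],st['tcp_rot'],st['time_s']); print(s['T'].round(2).tolist())
im=s['color'][:,:,::-1].copy()
cv2.imwrite('pics/w1.png',cv2.resize(im,(800,600),interpolation=cv2.INTER_CUBIC))
E
```

```text
[472.92721565 372.00779147 224.8675985 ] [ 4.82940303e-01  8.75652880e-01 -2.56189853e-04 -7.95418564e-04] 1.4
[[0.85, 0.5, 0.17, 430.19], [0.53, -0.8, -0.28, 442.65], [-0.0, 0.33, -0.94, 392.9], [0.0, 0.0, 0.0, 1.0]]
```

View pics/w1.png

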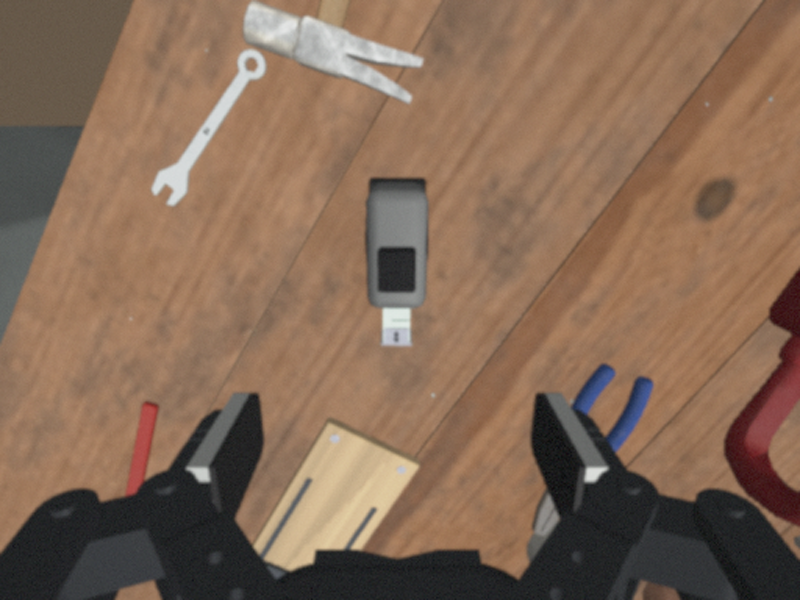

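The wrist view (800x600) shows the case at about (368–427, 178–307), the button centred at (397,270) and the hook end near (397,340). It is nearly aligned with the gripper.

```bash
python3 - <<'E'
from h import *
s=load('w1');k=.64
f=lambda l,z:onz(s,np.array(l)*k,z)
hsv=cv2.cvtColor(s['color'],cv2.COLOR_RGB2HSV)
print(hsv[140:200:8,254].tolist())
w=np.zeros(hsv.shape[:2],np.uint8); w[105:225,225:285]=1
def comp(m,z):
    n,l,st,c=cv2.connectedComponentsWithStats(m.astype(np.uint8)*w)
    i=1+st[1:,4].argmax(); r=cv2.minAreaRect(cv2.findContours((l==i).astype(np.uint8),0,1)[0][0])
    print(st[i],r); b=onz(s,cv2.boxPoints(r),z); print(b.round(1).tolist(), b.mean(0).round(1), np.linalg.norm(b[1]-b[0]),np.linalg.norm(b[2]-b[1]))
    d=[b[1]-b[0],b[2]-b[1]]; print([np.degrees(np.arctan2(x[1],x[0])).round(1) for x in d])
comp(hsv[...,2]<45,83); comp((hsv[...,1]<60)&(hsv[...,2]>55),72)
comp((hsv[...,1]<60)&(hsv[...,2]>140),31)
print('bt',f([(397,270)],83),'hookend',f([(397,346)],31.6),'TCPpx',proj(s,[ctrl.state()['position']])/k)
E
```

```text
[[60, 8, 135], [30, 2, 135], [75, 8, 133], [90, 19, 41], [135, 11, 46], [90, 6, 41], [75, 4, 135], [83, 7, 139]]
[243 159  22  27 340] ((253.5, 172.0), (26.0, 21.0), 90.0)
[[459.5, 373.8, 83.0], [478.0, 385.3, 83.0], [493.3, 361.5, 83.0], [474.3, 349.6, 83.0]] [476.3 367.5  83. ] 21.75269563398959 28.35720770904803
[np.float64(32.1), np.float64(-57.3)]
[ 234  116   40  106 2896] ((253.5, 168.5), (105.0, 39.0), 90.0)
[[429.3, 404.9, 72.0], [463.1, 426.1, 72.0], [527.9, 327.4, 72.0], [489.9, 303.5, 72.0]] [477.5 365.5  72. ] 39.94411861729252 118.05495661940009
[np.float64(32.1), np.float64(-56.7)]
[243 196  21  26 487] ((253.0, 208.5), (25.0, 20.0), 90.0)
[[489.3, 321.5, 31.0], [510.7, 334.9, 31.0], [529.4, 305.8, 31.0], [507.4, 291.9, 31.0]] [509.2 313.5  31. ] 25.21934843014666 34.602752766029525
[np.float64(32.1), np.float64(-57.3)]
bt [[477.14425826 367.29238518  83.        ]] hookend [[519.74600195 299.30698837  31.6       ]] TCPpx [[393.93221576 355.23871216]]
```

Emit:
step_arm([
  [8.5,-0.14,0.4,-4,0],
  [8.5,0,0,-4,0],
  [8.5,0,0,-4,0],
  [8.5,0,0,-4,0],
  [8.5,0,0,-3,0],
  [8.5,0,0,-1.1,0],
  [8.5,0,0,0,0],
  [8.5,0,0,0,0],
])

```text
time_s: 2.2
position: [472.8, 377.0, 25.6]
tcp_rot: [0.483, 0.876, 0.001, 0.0]
force: [0.4, 0.7, 0.1]
grip_width: 85.1
grasp_force: 0.0
```

Emit:
step_arm([
  [4,0,0,0,0],
  [4,0,0,0,0],
  [4,0,0,0,0],
  [4,0,0,0,0],
  [4,0,0,0,0],
  [4,0,0,0,0],
  [4,0,0,0,0],
  [4,0,0,0,0],
], grip_force=50)

```text
time_s: 3.0
position: [472.4, 375.7, 25.7]
tcp_rot: [0.483, 0.875, 0.0, -0.0]
force: [-1.7, -0.4, 6.0]
grip_width: 42.0
grasp_force: 51.0
```

Emit:
step_arm([
  [3,0,0,2,0],
  [3,0,0,4,0],
  [3,0,0,4,0],
  [3,0.7,-4.05,2.5,-0.0344],
  [3,0.7,-4.05,0,-0.0344],
  [3,0.7,-4.05,0,-0.0344],
  [3,0.7,-4.05,0,-0.0344],
  [3,0.7,-4.05,0,-0.0344],
  [3,0.7,-4.05,0,-0.0344],
  [3,0.7,-4.05,0,-0.0344],
  [3,0.7,-4.05,0,-0.0344],
  [3,0.7,-4.05,0,-0.0344],
  [3,0.7,-4.05,0,-0.0344],
  [3,0.7,-4.05,0,-0.0344],
  [3,0.7,-4.05,0,-0.0344],
  [3,0.7,-4.05,0,-0.0344],
  [3,0.7,-4.05,0,-0.0344],
  [3,0.7,-4.05,0,-0.0344],
  [3,0,0,0,0],
  [3,0,0,0,0],
])

```text
time_s: 5.0
position: [575.9, -233.2, 148.2]
tcp_rot: [0.692, 0.722, -0.001, -0.001]
force: [1.1, 1.3, -4.1]
grip_width: 41.7
grasp_force: 52.5
```

```bash
python3 - <<'E'
from h import *
s=snap('wrist','w2'); st=ctrl.state(); print(st['position'],st['tcp_rot'],st['time_s'],st['force'],st['grip_width'])
im=s['color'][:,:,::-1].copy()
cv2.imwrite('pics/w2.png',cv2.resize(im,(800,600),interpolation=cv2.INTER_CUBIC))
E
```

```text
[ 576.49363914 -230.87081726  148.16527026] [ 6.90688788e-01  7.23150252e-01  8.94628894e-05 -1.64406889e-03] 5.05 [-0.31419201  0.92587856 -4.80883608] 41.63513276987646
```

View pics/w2.png

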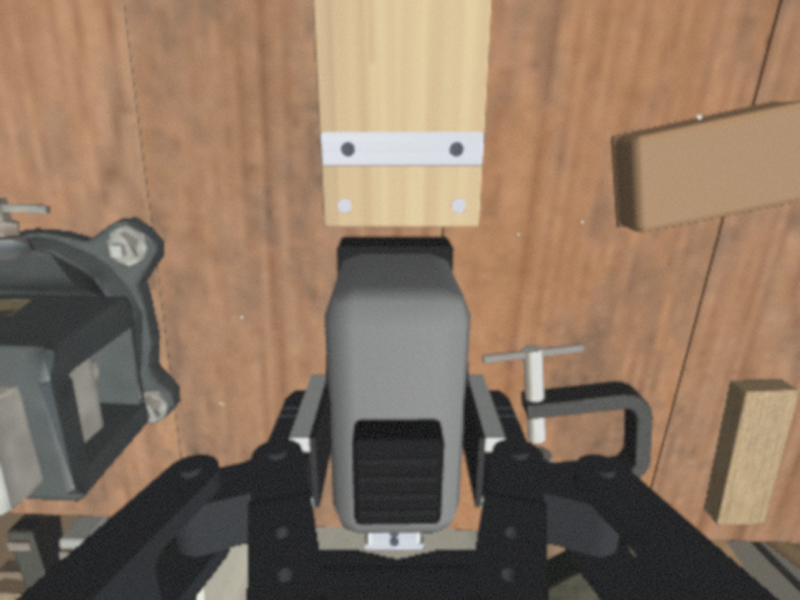

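The wrist view (800x600) shows the fence's top face spanning columns 322–483 and rows 132–165, with the board end at row 226. The tape is held straight, with the button near (398,473) and the hook end at (395,548).

```bash
python3 - <<'E'
from h import *
s=load('w2');k=.64
g=cv2.cvtColor(s['color'],cv2.COLOR_RGB2GRAY).astype(float)
hsv=cv2.cvtColor(s['color'],cv2.COLOR_RGB2HSV)
# fence: bright low-sat region
m=((hsv[...,1]<45)&(hsv[...,2]>130)).astype(np.uint8); w=np.zeros_like(m); w[75:115,195:320]=1
n,l,st,c=cv2.connectedComponentsWithStats(m*w); i=1+st[1:,4].argmax(); print(st[i],st[i][:4]/k)
f=lambda u,z:onz(s,np.array(u)*k,z).round(1)
F=f([(321,131.5),(484,131.5),(483,166),(321.5,166)],40);print('fence top in,in,out,out',F.tolist())
o=(F[2]+F[3])/2; d=F[3]-F[2]; print('outer mid',o,'width',np.linalg.norm(d),'dir',np.degrees(np.arctan2(d[1],d[0])))
B=f([(480,226),(326,227),(316,10),(490,10)],12); print('board',B.tolist(), np.degrees(np.arctan2(*(B[0]-B[3])[[1,0]])),np.degrees(np.arctan2(*(B[1]-B[2])[[1,0]])))
p=s['T']; z0=ctrl.state()['position'][2]-25.7
print('tape base z',z0,'button',f([(354,420),(441,420),(441,525),(354,525),(398,473)],z0+83).tolist(),'hook end',f([(395,549)],z0+31.6))
r=ctrl.state()['tcp_rot']; print('tool x dir', np.degrees(2*np.arctan2(r[1],r[0])), ctrl.state()['position'])
# stop from top camera, dark strip between screws
t=load('top0'); tg=t['color'].sum(2).astype(float)
pr=tg[184:204,272:302].mean(0); print(pr.round(0).tolist())
E
```

```text
[ 205   84  105   23 2217] [320.3125 131.25   164.0625  35.9375]
fence top in,in,out,out [[531.4, -150.6, 40.0], [620.3, -146.8, 40.0], [621.6, -164.9, 40.0], [531.5, -168.9, 40.0]]
outer mid [ 576.55 -166.9    40.  ] width 90.18874652638212 dir -177.45801633548373
board [[628.4, -203.7, 12.0], [529.8, -208.7, 12.0], [524.9, -86.8, 12.0], [621.8, -82.7, 12.0]] -86.8778695378843 -87.69812751886552
tape base z 122.46527025951103 button [[564.9, -222.4, 205.5], [588.3, -221.4, 205.5], [590.9, -257.2, 205.5], [565.4, -258.4, 205.5], [577.5, -239.2, 205.5]] hook end [[ 579.8 -322.   154.1]]
tool x dir 92.63053734288394 [ 576.49363914 -230.87081726  148.16527026]
[508.0, 505.0, 507.0, 507.0, 506.0, 506.0, 507.0, 505.0, 504.0, 496.0, 457.0, 377.0, 300.0, 273.0, 275.0, 306.0, 382.0, 456.0, 491.0, 499.0, 499.0, 496.0, 497.0, 498.0, 497.0, 497.0, 496.0, 495.0, 495.0, 495.0]
```

Emit:
step_arm([
  [3,-0.06,2.5,0,0],
  [3,-0.07,3.5,0,0],
  [3,-0.1,3.5,0,0],
  [3,-0.1,2.8,0,0],
  [3,0,1.5,-1,0],
  [3,0,0,-3,0],
  [3,0,0,-2,0],
  [3,0,0,0,0],
  [3,0,0,0,0],
  [3,0,0,0,0],
])

```text
time_s: 6.05
position: [575.1, -94.6, 90.4]
tcp_rot: [0.691, 0.723, 0.001, 0.001]
force: [0.2, 0.7, -4.3]
grip_width: 42.0
grasp_force: 52.4
```

Emit:
step_arm([
  [3,-0.15,0.15,-1,0],
  [3,0,0,-1,0],
  [3,0,0,-0.6,0],
  [3,0,0,-0.5,0],
  [3,0,0,-0.5,0],
  [3,0,0,-0.6,0],
  [3,0,0,0,0],
  [3,0,0,0,0],
])

```text
time_s: 6.85
position: [572.5, -92.5, 47.2]
tcp_rot: [0.691, 0.723, -0.0, -0.0]
force: [0.4, 0.5, -4.1]
grip_width: 41.8
grasp_force: 52.5
```

```bash
python3 - <<'E'
from h import *
s=snap('scene','s1');st=ctrl.state(); print(st['position'],st['force'],st['time_s'])
t=snap('top','t1')
a=cv2.resize(s['color'][165:265,215:345,::-1],(780,600),interpolation=cv2.INTER_CUBIC)
b=cv2.resize(t['color'][150:230,250:380,::-1],(780,480),interpolation=cv2.INTER_CUBIC)
cv2.imwrite('pics/c1.png',cv2.resize(np.vstack([a,b]),(433,600),interpolation=cv2.INTER_AREA))
E
```

```text
[572.7377347  -92.58423278  47.45436918] [-0.0777314   0.56834476 -3.7533336 ] 6.9
```

View pics/c1.png

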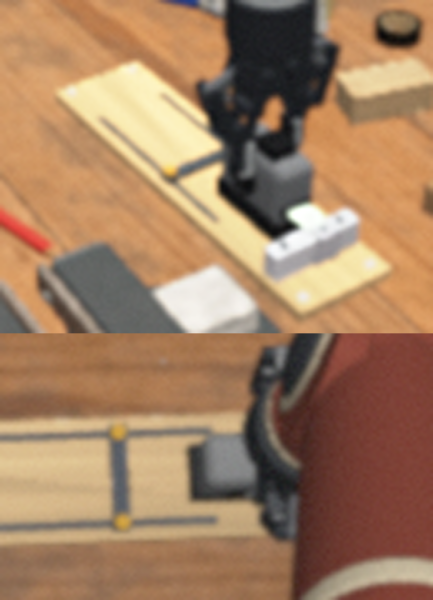

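The scene crop shows the hook resting over the fence with no load on it, and the top crop shows the stop still ahead. I'll back away slowly and watch for the spring force.

Emit:
step_arm([
  [3,-0.05,1,0.1,0],
  [3,-0.05,1,0.1,0],
  [3,-0.05,1,0,0],
  [3,-0.05,1,0,0],
  [3,0,0,0,0],
  [3,0,0,0,0],
])

```text
time_s: 7.55
position: [570.8, -52.6, 49.5]
tcp_rot: [0.69, 0.723, -0.0, 0.001]
force: [1.0, -4.2, -4.1]
grip_width: 42.2
grasp_force: 52.5
```

Emit:
step_arm([
  [3,-0.06,1.45,0,0],
  [3,-0.06,1.45,0,0],
  [3,-0.06,1.45,0,0],
  [3,-0.06,1.45,0,0],
  [3,-0.06,1.45,0,0],
  [3,-0.06,1.45,0,0],
  [3,-0.06,1.45,0,0],
  [3,-0.06,1.5,0,0],
  [3,0,0,0,0],
  [3,0,0,0,0],
  [3,0,0,0,0],
])

```text
time_s: 8.65
position: [565.9, 62.9, 49.4]
tcp_rot: [0.691, 0.723, -0.0, 0.001]
force: [0.2, -5.4, -3.2]
grip_width: 42.1
grasp_force: 52.5
```

```bash
python3 - <<'E'
from h import *
s=snap('scene','s2');st=ctrl.state(); print(st['position'],st['tcp_rot'],st['force'],st['time_s'])
t=snap('top','t2'); w=snap('wrist','w3')
a=cv2.resize(s['color'][165:265,215:345,::-1],(390,300),interpolation=cv2.INTER_CUBIC)
b=cv2.resize(t['color'][150:250,220:350,::-1],(390,300),interpolation=cv2.INTER_CUBIC)
cv2.imwrite('pics/c2.png',np.hstack([np.vstack([a,b]),cv2.resize(w['color'][:,:,::-1],(400,300))[[*range(300)]*2]]))
E
```

```text
[566.00760807  62.76930029  49.39833713] [ 6.91071032e-01  7.22786616e-01 -1.69661182e-04  5.54423580e-04] [ 1.55643388 -4.23197419 -4.03989147] 8.7
```

View pics/c2.png

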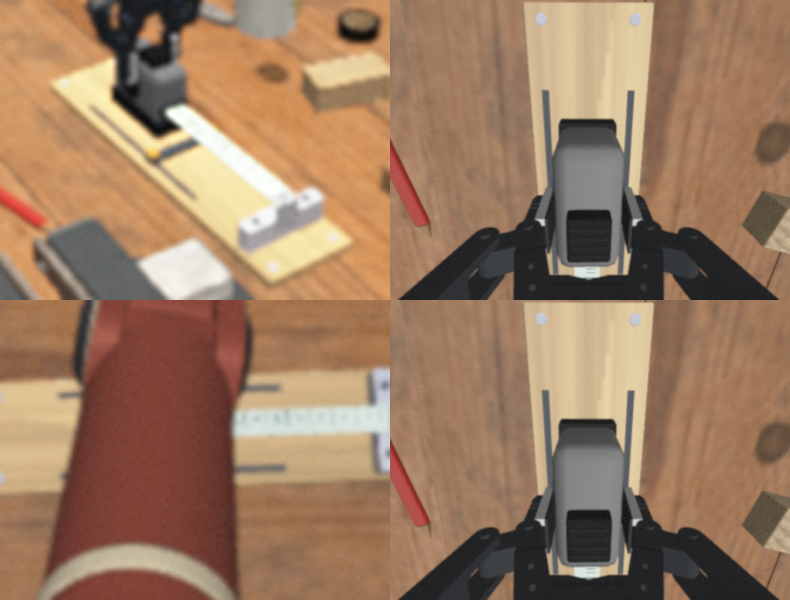

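The views show the blade drawn out straight over the fence and the case centred over the board behind the stop. I'll back off slightly, lower it onto the board, then feel forward for the stop.

Emit:
step_arm([
  [3,-0.02,0.4,0,0],
  [3,0,0,-0.4,0],
  [3,0,0,-0.3,0],
  [3,0,0,-0.2,0],
  [3,0,0,-0.15,0],
  [3,0,0,-0.1,0],
  [3,0,0,0,0],
  [3,0,0,0,0],
])

```text
time_s: 9.6
position: [565.3, 67.1, 38.1]
tcp_rot: [0.691, 0.723, -0.0, 0.0]
force: [-0.6, -5.6, -0.2]
grip_width: 42.1
grasp_force: 52.7
```

Emit:
step_arm([
  [3,0.02,-0.4,0,0],
  [3,0.02,-0.3,0,0],
  [3,0,0,0,0],
  [3,0,0,0,0],
])

```text
time_s: 10.0
position: [566.0, 60.5, 38.0]
tcp_rot: [0.691, 0.723, -0.0, 0.0]
force: [-0.7, -4.8, 1.2]
grip_width: 41.8
grasp_force: 52.9
```

Emit:
step_arm([
  [3,0.01,-0.2,0,0],
  [3,0,0,0,0],
  [3,0,0,0,0],
])

```text
time_s: 10.3
position: [566.2, 59.3, 37.9]
tcp_rot: [0.691, 0.723, 0.0, -0.0]
force: [-0.8, -2.9, 0.8]
grip_width: 42.0
grasp_force: 52.9
```

Emit:
step_arm([
  [3,0.01,-0.2,0,0],
  [3,0,0,0,0],
  [3,0,0,0,0],
])

```text
time_s: 10.6
position: [566.2, 57.9, 37.8]
tcp_rot: [0.69, 0.723, 0.0, -0.0]
force: [-1.1, -0.8, 0.9]
grip_width: 41.9
grasp_force: 53.0
```

Emit:
step_arm([
  [3,0.01,-0.2,0,0],
  [3,0,0,0,0],
  [3,0,0,0,0],
])

```text
time_s: 10.9
position: [566.2, 57.8, 37.9]
tcp_rot: [0.69, 0.724, 0.001, -0.001]
force: [-0.5, 5.1, 2.2]
grip_width: 42.3
grasp_force: 53.1
```

Emit:
step_arm([
  [3,0.01,-0.2,0,0],
  [3,0,0,0,0],
  [3,0,0,0,0],
])

```text
time_s: 11.2
position: [566.2, 57.5, 38.1]
tcp_rot: [0.69, 0.724, 0.002, -0.002]
force: [-0.5, 7.6, 4.3]
grip_width: 41.9
grasp_force: 53.3
```

Emit:
step_arm([
  [3,-0.01,0.3,-0.05,0],
  [3,0,0,0,0],
  [4.3,0,0,0,0],
  [4.6,0,0,0,0],
  [5,0,0,0,0],
  [6,0,0,0,0],
  [7,0,0,0,0],
  [7,0,0,0,0],
  [7,0,0,0,0],
], grip_force=20)

```text
time_s: 12.1
position: [566.2, 55.8, 37.3]
tcp_rot: [0.691, 0.723, -0.0, 0.0]
force: [0.7, 0.0, -0.5]
grip_width: 70.1
grasp_force: 0.0
```

```bash
python3 - <<'E'
from h import *
s=snap('scene','s3');st=ctrl.state(); print(st['position'],st['force'],st['time_s'],st['grip_width'])
w=snap('wrist','w4')
a=cv2.resize(s['color'][165:265,215:345,::-1],(390,300),interpolation=cv2.INTER_CUBIC)
cv2.imwrite('pics/c3.png',np.hstack([a,cv2.resize(w['color'][:,:,::-1],(400,300))]))
E
```

```text
[566.23084727  55.89463055  37.26700159] [-0.05319701 -0.58740444 -0.41870984] 12.15 69.75635980583272
```

View pics/c3.png

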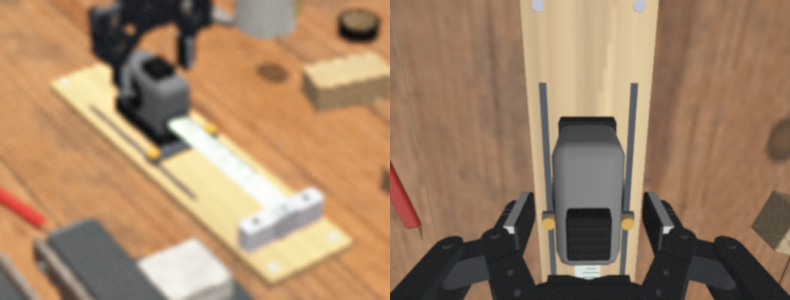

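The views show the case upright behind the stop, the blade straight and the hook over the fence. I'll rise and shut the fingers.

Emit:
step_arm([
  [8,0,0,1,0],
  [8,0,0,3,0],
  [8,0,0,3,0],
  [8,0,0,3,0],
  [0,0.05,-0.9,2,0],
  [0,0,0,0,0],
  [0,0,0,0,0],
  [0,0,0,0,0],
  [0,0,0,0,0],
  [0,0,0,0,0],
  [0,0,0,0,0],
])

```text
time_s: 13.3
position: [566.4, 47.2, 156.6]
tcp_rot: [0.691, 0.723, -0.001, -0.0]
force: [0.2, -0.4, 0.7]
grip_width: 0.0
grasp_force: 0.0
```

```bash
python3 - <<'E'
from h import *
w=snap('wrist','w5');st=ctrl.state(); print(st['position'],st['force'],st['time_s'],st['grip_width'])
o=load('w4'); print('from w4',onz(o,[(256,299.5)],95))
for s,n in((w,'w5'),(o,'w4')):
    hsv=cv2.cvtColor(s['color'],cv2.COLOR_RGB2HSV)
    e=proj(s,[[566.7,47.5,95]])[0]; print(n,'exp px',e)
print('exp tcp px',proj(w,[st['position']]))
cv2.imwrite('pics/w5.png',cv2.resize(w['color'][:,:,::-1],(600,450)))
E
```

```text
[566.49744843  47.09216431 156.82098962] [-0.00207829 -0.19361966  0.10984119] 13.35 0.311663011419225
from w4 [[568.15559824  52.06064853  95.        ]]
w5 exp px [253.42110871 195.52298692]
w4 exp px [252.19595852 307.90882824]
exp tcp px [[252.73250788 231.27691934]]
```

View pics/w5.png

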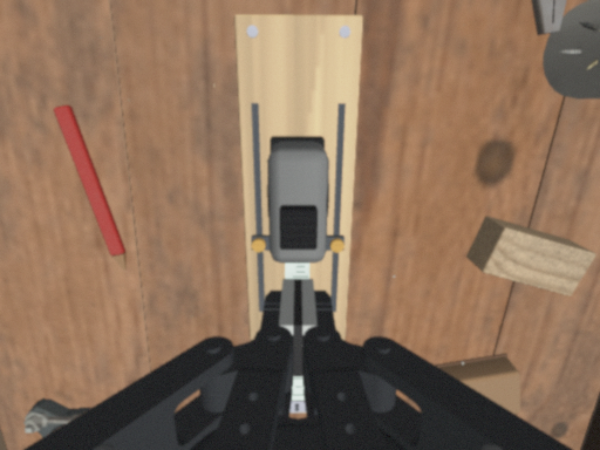

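The wrist view (600x450) shows the button centred at (298,227), within about 1 mm of where I expected it. I'll press down on it.

Emit:
step_arm([
  [0,0.07,0.11,-2,0],
  [0,0,0,-2,0],
  [0,0,0,-1.6,0],
  [0,0,0,-0.4,0],
  [0,0,0,-0.3,0],
  [0,0,0,-0.2,0],
  [0,0,0,0,0],
  [0,0,0,0,0],
])

```text
time_s: 14.15
position: [567.9, 48.2, 93.0]
tcp_rot: [0.691, 0.723, 0.001, 0.0]
force: [-0.7, 0.9, 0.5]
grip_width: 0.3
grasp_force: 0.0
```

Emit:
step_arm([
  [0,0,0,-0.2,0],
  [0,0,0,-0.1,0],
  [0,0,0,0,0],
  [0,0,0,0,0],
])

```text
time_s: 14.55
position: [567.4, 48.2, 89.3]
tcp_rot: [0.691, 0.723, -0.0, -0.0]
force: [0.2, -0.1, 0.3]
grip_width: -0.0
grasp_force: 0.0
```

Emit:
step_arm([
  [0,0,0,-0.2,0],
  [0,0,0,0,0],
  [0,0,0,0,0],
])

```text
time_s: 14.85
position: [567.3, 48.1, 87.2]
tcp_rot: [0.691, 0.723, -0.0, -0.0]
force: [0.1, 0.1, 0.1]
grip_width: 0.0
grasp_force: 0.0
```

Emit:
step_arm([
  [0,0,0,-0.2,0],
  [0,0,0,0,0],
  [0,0,0,0,0],
])

```text
time_s: 15.15
position: [567.3, 48.1, 85.2]
tcp_rot: [0.691, 0.723, -0.0, -0.0]
force: [0.6, -0.7, -0.1]
grip_width: -0.1
grasp_force: 0.0
```

There is no contact where I expected it, so I'll look before going further.

```bash
python3 - <<'E'
from h import *
w=snap('wrist','w6');s=snap('scene','s6');st=ctrl.state(); print(st['position'],st['force'],st['ft_torque'],st['time_s'])
a=cv2.resize(s['color'][150:240,200:320,::-1],(400,300),interpolation=cv2.INTER_CUBIC)
b=cv2.resize(w['color'][150:342,128:384,::-1],(400,300),interpolation=cv2.INTER_CUBIC)
print(proj(w,[st['position'],[567.4,48,90]]),proj(s,[st['position'],[567,47.5,95]]))
cv2.imwrite('pics/c6.png',np.hstack([a,b]))
E
```

```text
[567.46180368  48.11443226  85.31863654] [ 0.3478617   0.57712439 -0.72930172] [-0.00528894 -0.04126085  0.01374905] 15.25
[[252.80180437 231.16123705]
 [252.65696166 234.91846212]] [[267.23537633 188.55998614]
 [267.17113169 186.05997403]]
```

View pics/c6.png

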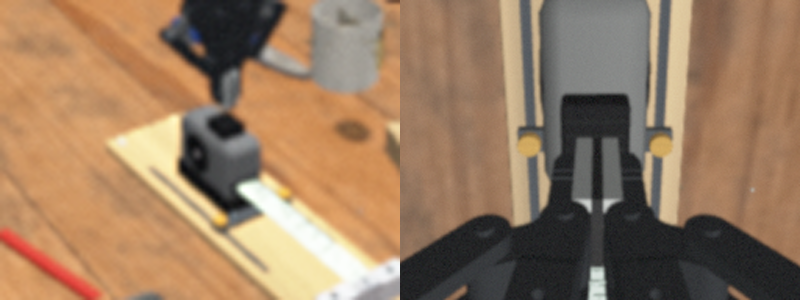

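The fingertips are still visibly above the button, with a gap of a few pixels in the scene crop near (228,105) against (226,120). They are centred on it, so I'll keep going down in small steps.

Emit:
step_arm([
  [0,0,0,-0.2,0],
  [0,0,0,-0.1,0],
  [0,0,0,0,0],
  [0,0,0,0,0],
])

```text
time_s: 15.65
position: [567.4, 48.1, 82.2]
tcp_rot: [0.691, 0.723, -0.0, -0.0]
force: [0.7, 0.5, -0.7]
grip_width: 0.2
grasp_force: 0.0
```

Emit:
step_arm([
  [0,0,0,-0.2,0],
  [0,0,0,0,0],
  [0,0,0,0,0],
])

```text
time_s: 15.95
position: [567.4, 48.1, 80.2]
tcp_rot: [0.691, 0.723, -0.0, -0.0]
force: [-0.1, -0.4, -0.4]
grip_width: -0.3
grasp_force: 0.0
```

Emit:
step_arm([
  [0,0,0,-0.2,0],
  [0,0,0,0,0],
  [0,0,0,0,0],
])

```text
time_s: 16.25
position: [567.4, 48.1, 78.2]
tcp_rot: [0.691, 0.723, -0.0, -0.0]
force: [0.2, 0.1, 0.4]
grip_width: -0.0
grasp_force: 0.0
```

Emit:
step_arm([
  [0,0,0,-0.2,0],
  [0,0,0,0,0],
  [0,0,0,-0.1,0],
  [0,0,0,0,0],
])

```text
time_s: 16.65
position: [567.3, 48.1, 75.2]
tcp_rot: [0.691, 0.723, -0.0, -0.0]
force: [0.2, -0.8, -0.5]
grip_width: -0.1
grasp_force: 0.0
```

Emit:
step_arm([
  [0,0,0,-0.2,0],
  [0,0,0,0,0],
  [0,0,0,-0.1,0],
  [0,0,0,0,0],
])

```text
time_s: 17.05
position: [567.3, 48.1, 72.2]
tcp_rot: [0.691, 0.723, -0.0, -0.0]
force: [-0.4, -0.9, -0.9]
grip_width: -0.1
grasp_force: 0.0
```

```bash
python3 - <<'E'
from h import *
w=snap('wrist','w7');s=snap('scene','s7');st=ctrl.state(); p=st['position']
for d in (0,5,10,15,20,30): print(d,proj(w,[p+[0,0,d]]).round(1),proj(s,[p+[0,0,d]]).round(1))
for n in('s6','s7'):
    g=cv2.cvtColor(load(n)['color'],cv2.COLOR_RGB2GRAY); print(n,g[172:200,266:271].tolist())
g=cv2.cvtColor(w['color'],cv2.COLOR_RGB2GRAY);print(g[215:260:3,240:268:3].tolist())
a=cv2.resize(s['color'][160:220,220:300,::-1],(400,300),interpolation=cv2.INTER_CUBIC)
b=cv2.resize(w['color'][180:276,192:320,::-1],(400,300),interpolation=cv2.INTER_CUBIC)
cv2.imwrite('pics/c7.png',np.hstack([a,b]))
E
```

```text
0 [[252.7 231.1]] [[267.3 192.1]]
5 [[252.7 235. ]] [[267.3 190.7]]
10 [[252.7 239. ]] [[267.2 189.4]]
15 [[252.6 243.3]] [[267.2 188. ]]
20 [[252.6 247.8]] [[267.2 186.7]]
30 [[252.5 257.6]] [[267.1 183.9]]
s6 [[50, 81, 103, 122, 129], [64, 104, 120, 117, 115], [73, 109, 121, 108, 104], [71, 111, 115, 105, 96], [74, 106, 113, 100, 92], [71, 102, 109, 95, 93], [67, 97, 111, 96, 92], [62, 97, 109, 96, 103], [72, 101, 108, 101, 113], [103, 112, 114, 106, 120], [124, 115, 112, 114, 133], [108, 91, 96, 111, 137], [65, 54, 56, 82, 114], [33, 32, 31, 46, 78], [29, 29, 32, 31, 44], [30, 33, 31, 30, 27], [26, 28, 27, 25, 23], [23, 22, 23, 21, 25], [29, 25, 32, 46, 56], [61, 56, 69, 88, 106], [101, 100, 117, 133, 140], [116, 125, 137, 146, 150], [110, 124, 137, 141, 144], [99, 111, 124, 132, 131], [88, 96, 107, 114, 115], [79, 85, 94, 96, 99], [79, 80, 86, 84, 89], [76, 79, 84, 83, 85]]
s7 [[29, 30, 29, 28, 29], [31, 30, 33, 37, 40], [28, 39, 51, 69, 77], [37, 60, 82, 102, 107], [51, 86, 110, 114, 111], [58, 98, 115, 105, 96], [62, 97, 110, 96, 91], [61, 98, 109, 97, 94], [63, 96, 110, 100, 9
[... 439 characters left out ...]
, 80, 83, 83]]
[[133, 134, 134, 136, 136, 132, 135, 136, 133, 135], [110, 111, 110, 113, 113, 112, 110, 112, 111, 113], [22, 28, 29, 25, 19, 26, 22, 32, 30, 12], [29, 20, 23, 21, 27, 21, 21, 20, 25, 27], [32, 24, 25, 35, 35, 34, 33, 32, 33, 33], [38, 40, 34, 39, 39, 40, 41, 38, 42, 40], [45, 38, 41, 43, 38, 43, 36, 41, 38, 44], [34, 41, 42, 46, 38, 39, 40, 43, 44, 43], [58, 100, 102, 97, 38, 31, 96, 101, 101, 75], [67, 108, 107, 102, 39, 33, 98, 107, 104, 84], [74, 106, 104, 104, 37, 32, 96, 105, 105, 90], [79, 106, 103, 104, 38, 35, 97, 106, 106, 94], [87, 106, 105, 103, 40, 31, 93, 107, 106, 99], [90, 106, 106, 100, 41, 33, 89, 107, 104, 98], [96, 106, 108, 102, 39, 34, 95, 107, 107, 104]]
```

View pics/c7.png

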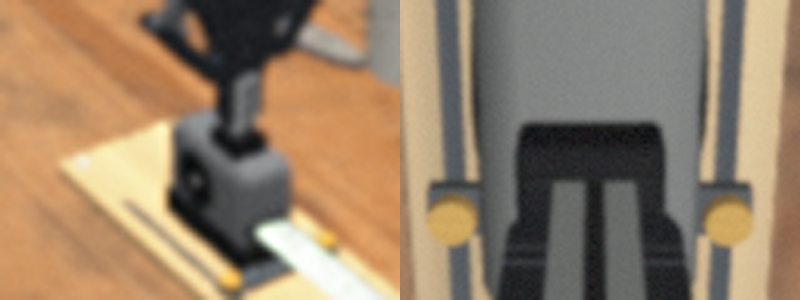

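The last view shows the tips just at the button top, centred on it. They stand about 20 mm behind the nominal TCP. Contact should come next.

Emit:
step_arm([
  [0,0,0,-0.2,0],
  [0,0,0,0,0],
  [0,0,0,0,0],
])

```text
time_s: 17.45
position: [567.4, 48.1, 70.2]
tcp_rot: [0.691, 0.723, -0.0, -0.0]
force: [-0.9, -0.3, -0.1]
grip_width: -0.0
grasp_force: 0.0
```

Emit:
step_arm([
  [0,0,0,-0.2,0],
  [0,0,0,0,0],
  [0,0,0,0,0],
])

```text
time_s: 17.75
position: [567.4, 48.2, 68.4]
tcp_rot: [0.691, 0.723, 0.0, -0.0]
force: [-1.3, -0.1, 1.9]
grip_width: 0.1
grasp_force: 1.0
```

Emit:
step_arm([
  [0,0,0,-0.2,0],
  [0,0,0,0,0],
  [0,0,0,0,0],
])

```text
time_s: 18.05
position: [567.3, 48.1, 66.3]
tcp_rot: [0.691, 0.723, -0.0, -0.0]
force: [-0.4, 0.4, 2.8]
grip_width: -0.1
grasp_force: 1.6
```

Emit:
step_arm([
  [0,0,0,-0.2,0],
  [0,0,0,0,0],
  [0,0,0,0,0],
])

```text
time_s: 18.35
position: [567.3, 48.2, 64.1]
tcp_rot: [0.691, 0.723, -0.0, -0.0]
force: [-0.9, 0.1, 3.8]
grip_width: 0.0
grasp_force: 1.5
```

Emit:
step_arm([
  [0,0,0,-0.2,0],
  [0,0,0,0,0],
  [0,0,0,0,0],
])

```text
time_s: 18.65
position: [567.2, 48.2, 63.3]
tcp_rot: [0.691, 0.723, 0.0, -0.0]
force: [-4.1, -0.0, 9.9]
grip_width: 0.5
grasp_force: 5.1
```

Emit:
step_arm([
  [0,0,0,-0.12,0],
  [0,0,0,0,0],
  [0,0,0,0,0],
  [0,0,0,0,0],
])

```text
time_s: 19.05
position: [567.3, 48.2, 63.2]
tcp_rot: [0.691, 0.723, 0.0, -0.0]
force: [-4.8, 1.0, 17.1]
grip_width: -0.2
grasp_force: 8.4
```

Firm stop at 17 N, so the button is locked. I'll lift straight off.

Emit:
step_arm([
  [0,0,0,0.3,0],
  [0,0,0,1,0],
  [0,0,0,3,0],
  [0,0,0,4,0],
  [0,0,0,4,0],
  [0,0,0,0,0],
  [0,0,0,0,0],
  [0,0,0,0,0],
])

```text
time_s: 19.85
position: [566.5, 48.3, 182.9]
tcp_rot: [0.691, 0.723, -0.001, -0.001]
force: [-0.7, -0.4, -0.5]
grip_width: -0.4
grasp_force: 0.0
```

```bash
python3 - <<'E'
from h import *
w=snap('wrist','w8');st=ctrl.state(); print(st['position'],st['force'],st['time_s'])
def info(s,h):
    hsv=cv2.cvtColor(s['color'],cv2.COLOR_RGB2HSV); m=(hsv[...,2]<45).astype(np.uint8)
    e=proj(s,[[567,47.5,95]])[0].astype(int)
    m2=np.zeros_like(m);m2[e[1]-25:e[1]+25,e[0]-25:e[0]+25]=1
    n,l,t,c=cv2.connectedComponentsWithStats(m*m2); i=1+t[1:,4].argmax()
    x,y,ww,hh=t[i][:4]; P=onz(s,[(x,y),(x+ww,y),(x,y+hh),(x+ww,y+hh)],h); print(t[i],P.mean(0).round(1),'len',np.linalg.norm(P[2]-P[0]).round(1))
    # case outline
    b=((hsv[...,1]<60)&(hsv[...,2]<160)).astype(np.uint8); r=b[e[1]-25]; print('row span',np.where(r[e[0]-40:e[0]+40])[0][[0,-1]]+e[0]-40)
info(load('w5'),95);info(w,90.5)
E
```

```text
[566.3387888   48.29279771 182.58676005] [-0.34186684 -0.86750791 -0.18706797] 19.9
[240 176  30  35 745] [567.9  49.   95. ] len 29.7
row span [217 290]
[241 169  26  30 543] [567.1  48.1  90.5] len 28.3
row span [220 288]
```

```bash
python3 -c "
from bench import ctrl
print(ctrl.finish_job())"
```

```text
the job is handed in; nothing more can be done
None
```

I set the tape, locked it and handed the job in at about 20 s: the hook is over the fence's outer side, the nose is against the stop, and the lock button went down to its firm stop at 17 N. The hand-in returned no verdict.

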